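# Refill the knob drawer of a shop display

### The job

Lift the metal cup of furniture knobs out of its crate, stand it full and upright on the cork trivet and let go, so that you can take a fresh, slanted hold of it for pouring. Then pour all seven knobs into the open drawer, stand the empty cup upright on the trivet again and push the drawer fully shut. Do not lose any knob, and leave the lantern, bowl, jar, plant and screwdriver where they are.

Things in the scene. Friction and masses are not known exactly. Their poses are not given: they have to be found in the camera images.
- cup: open round aluminium cup, straight-sided, 66 mm outer diameter, 105 mm tall, wall 3.5 mm, floor 5 mm thick; about 0.15 kg, and 0.14 kg of knobs in it. Origin: centre of its underside, z up along its axis. It starts upright on the crate's floor, near its middle, filled with knobs to about 70 mm above its underside
- crate: fixed open-topped plywood crate, 130 mm (x) by 155 mm (y) outside, 100 mm high, walls and floor 8 mm thick, so the cup's rim (113 mm up) stands 13 mm above its walls. Origin: centre of its underside on the table; its own y axis is the long way, with about 35 mm (never less than 30 mm) free either side of the cup, 24 mm (never less than 18) along its x. The walls leave room only for a gripper coming straight down with its fingers set along the crate's y
- trivet: fixed round cork trivet, 160 mm across, 8 mm thick, lying flat on the table. Origin: centre of its underside, on the table
- cabinet: fixed white table-top cabinet with one red-fronted drawer, 260 mm deep (x), 240 mm wide (y), 125 mm high. Origin: centre of its footprint, on the table; the drawer slides out towards its own -x. The front edge of its top board lies at its own x = -115 mm
- cabinet_drawer0 (a joint): how far the drawer is open, m: 0 fully shut, 0.18 fully out; starts about 0.15 open. It has about 1 N of sliding friction and no spring; pushing its handle or front towards the cabinet's +x shuts it
- drawer_floor (a point): centre of the drawer's inner floor (22 mm above the table); axes as the cabinet's; moves with the drawer. The inside is 215 mm long (x) by 198 mm wide (y), side walls 81 mm high above this point, red front 90 mm above it (113 mm above the table); only the part drawn out in front of the cabinet is open from above
- cabinet_drawer0_handle (a point): middle of the steel bar handle on the drawer's front, 87 mm above the table; the bar is 120 mm long along y, its axis 35 mm out from the red front
- knob0: yellow ceramic ball-shaped furniture knob, 24 mm across, 20 g, slippery (friction about 0.25 on the cup), rolls on a slope of 5 degrees or more; a bunch of them needs the cup's wall sloping some 20 degrees down to slide out. Origin: its centre. Starts in the cup
- knob1: blue ceramic ball-shaped furniture knob, 24 mm across, 20 g, slippery (friction about 0.25 on the cup), rolls on a slope of 5 degrees or more; a bunch of them needs the cup's wall sloping some 20 degrees down to slide out. Origin: its centre. Starts in the cup
- knob2: yellow ceramic ball-shaped furniture knob, 24 mm across, 20 g, slippery (friction about 0.25 on the cup), rolls on a slope of 5 degrees or more; a bunch of them needs the cup's wall sloping some 20 degrees down to slide out. Origin: its centre. Starts in the cup
- knob3: blue ceramic ball-shaped furniture knob, 24 mm across, 20 g, slippery (friction about 0.25 on the cup), rolls on a slope of 5 degrees or more; a bunch of them needs the cup's wall sloping some 20 degrees down to slide out. Origin: its centre. Starts in the cup
- knob4: yellow ceramic ball-shaped furniture knob, 24 mm across, 20 g, slippery (friction about 0.25 on the cup), rolls on a slope of 5 degrees or more; a bunch of them needs the cup's wall sloping some 20 degrees down to slide out. Origin: its centre. Starts in the cup
- knob5: blue ceramic ball-shaped furniture knob, 24 mm across, 20 g, slippery (friction about 0.25 on the cup), rolls on a slope of 5 degrees or more; a bunch of them needs the cup's wall sloping some 20 degrees down to slide out. Origin: its centre. Starts in the cup
- knob6: yellow ceramic ball-shaped furniture knob, 24 mm across, 20 g, slippery (friction about 0.25 on the cup), rolls on a slope of 5 degrees or more; a bunch of them needs the cup's wall sloping some 20 degrees down to slide out. Origin: its centre. Starts in the cup
- lantern: bystander, loose: white metal lantern, 100 x 100 mm foot, 215 mm tall over its ring. Origin: centre of its underside
- bowl: bystander, loose: white bowl, 140 mm across, 55 mm high, on a fixed stack of two plates (220 mm across, 18 mm high at the rim). Origin: centre of its underside
- jar: bystander, loose: amber glass jar with a pale wooden lid, 72 mm across, 55 mm tall. Origin: centre of its underside
- plant: bystander, loose: small green plant in a terracotta pot, 100 mm across, 160 mm tall. Origin: centre of its underside
- screwdriver: bystander, loose: screwdriver, about 200 mm long, lying on the table (origin at its middle)
Not all that is in view belongs to the job. Leave any pink look-alike of the cup alone.

How it is judged:
By the outcome, as a careful person would: the job done as asked, in the order asked, and still so for the second after the job is handed in, with the robot touching nothing.
It also fails if it takes over 72 s, if anything falls off the work surface, if the arm or the gripper's body presses on something with over 40 N, if the wrist force passes 120 N, or if a joint passes its speed limit or range.

### The arm

A 7-joint arm with a two-finger parallel gripper is mounted at the origin on the work surface. World frame = base frame: x ahead of the robot, y to its left, z up, the work surface at z = 0. Lengths are in m, angles in rad, forces in N, time in s.
With the tool pointing down it reaches from about 0.425 to 0.925 m from the base axis. Payload 6.8 kg.
Tool frame: the origin (TCP) lies midway between the tips of the shut fingers; the grasp point (between the pads) lies 19 mm behind it; z points along the fingers, y is the line along which they close (so a half turn about z gives the same grasp; the last joint's range is limited). The gripper opens to 85 mm and grips with 20 to 120 N. Pads are 22 mm wide; open, the fingers measure 114 mm over their backs; the gripper's body (76 mm by 85 mm) begins 54 mm behind the grasp point. The pads swing forward as they close: fully open they stand 13 mm farther back than shut.
Start: joints at [1.039, 0.477, 0.022, 1.555, -0.011, 1.109, -0.083], TCP at [0.278, -0.615, 0.203] pointing down, gripper open.
Joint ranges: [-2.96, 2.96], [-0.34, 2.1], [-1.41, 1.46], [0.24, 2.44], [-1.37, 4.51], [0.17, 1.92], [-2.96, 2.96]. Speed limits (rad/s): [2.39, 2.39, 3.14, 3.14, 3.14, 3.14, 3.14].

### API

Orientations are given as a unit quaternion [w, x, y, z].
In Python, from station import * gives the robot as it stands.
- The arm moves only by the shell command python3 -m creep 'ROWS' [FORCE]. ROWS is JSON, a list of rows, each a list of 7 numbers: the gripper command: -1 is shut, 1 is fully open, values between are in proportion, then the shift along the world's x, y, z in mm, then the turn, a rotation vector about the world's x, y, z in rad. A call has 1 to 5 rows; each row shifts and turns the commanded pose from where the row before left it; what a row does not reach is not made up. A row lasts 1/8 s, in which the tool goes at most 62.5 mm and 10.7 degrees, less where a joint would pass 70% of its speed; a pose out of reach is approached as far as the arm can. A call is refused whole if a number of a shift passes 62.5 or a number of a turn 0.188, either way. A call with a gripper value outside its range is refused whole. The fingers move at their own pace and stop on an object; FORCE is the grip in N (left out, the last holds). Time passes only in rows, so rows that do not move let the fingers close. It gives the time, the measured TCP pose, the force, the opening and the grip force at its end, in the units of the state.
- get_obs(): the state, without advancing time (a new reading comes with each control period).
- read_camera(name): name is "side" or "top"; returns (picture, depth): 400x640x3 uint8, red, green, blue; 400x640 float32, m along the optical axis (not along the pixel's ray), 0 where there is no reading.
- camera_params(name): a dict with "intrinsics" (3x3 intrinsics, pixels), "k1" (the pictures are not rectified: a ray, as slopes to the right and down, at radius r is drawn at 1 + k1 r^2 times it, then the intrinsics apply), "cam_to_world" (4x4, takes a point from camera to world coordinates). Camera axes: x right, y up, looking along -z (the intrinsics and any distortion apply to the point x, -y, -z); pixel columns grow to the right and rows downward; lengths in m; the calibration is good to about 2 mm. A picture is of the moment at which its call begins. camera_params takes no time and is no camera call.
- hand_in(): hands the job in; it is judged then, once.
The state is a dict: "t": time; "q": joint angles; "joint_vel": joint speeds; "joint_torque": joint torques, N m; "eef_pos": TCP position; "tool_rot": TCP orientation; "contact_force": force on the tool from outside, world axes, zero at the start; "torque": the same for the moment, N m; "gripper_width": opening from 0.0 (shut) to 1.0 (fully open); "grasp_force": force on a finger pad.
Only numpy, scipy, OpenCV 4.12 (cv2) and the standard library are available. Lean on these libraries where they do the work, as an engineer would, in place of code of your own. Each camera call takes 0.05 s, during which the arm holds its last target. There are 200 camera calls.

## Working session

There is one attempt and no reset: what is moved stays moved. The work goes in short steps, Python scripts to look and compute and a shell command to move; the robot and the scene stay as the last step left them, time stands still between calls to the robot, and variables do not carry over. Pictures are saved under pics/ and viewed, at most 10 in all, crops included, and the job is handed in when it is done.

```bash
ls; mkdir -p pics
cat > h.py <<'E'
import numpy as np, cv2
from station import *
def snap(name,fn=None):
    p,d=read_camera(name); np.savez('last_%s.npz'%name,p=p,d=d)
    if fn: cv2.imwrite('pics/'+fn,cv2.cvtColor(p,cv2.COLOR_RGB2BGR))
    return p,d
def world(name,u,v,d):
    c=camera_params(name);K=np.array(c['intrinsics'],float)
    uv=np.array([[[u,v]]],float)
    s=cv2.undistortPoints(uv,K,np.array([c['k1'],0,0,0.]))[0,0]
    return (np.array(c['cam_to_world'])@[s[0]*d,-s[1]*d,-d,1])[:3]
def cloud(name,d):
    c=camera_params(name);K=np.array(c['intrinsics'],float)
    v,u=np.mgrid[:400,:640]
    s=cv2.undistortPoints(np.stack([u,v],-1).reshape(-1,1,2).astype(float),K,np.array([c['k1'],0,0,0.]))[:,0].reshape(400,640,2)
    P=np.stack([s[...,0]*d,-s[...,1]*d,-d,np.ones_like(d)],-1)
    return (P@np.array(c['cam_to_world']).T)[...,:3]
E
python3 - <<'E'
from h import *
snap('top','t1.png');snap('side','s1.png')
for n in('top','side'):
    c=camera_params(n);print(n,np.round(c['cam_to_world'],3).tolist(),c['k1'],c['intrinsics'])
o=get_obs();print(o['t'],o['eef_pos'],o['tool_rot'],o['gripper_width'])
E
```

```text
pics
top [[-0.028, 0.991, -0.132, 0.348], [-1.0, -0.028, -0.001, -0.029], [-0.005, 0.132, 0.991, 1.43], [0.0, 0.0, 0.0, 1.0]] -0.06715980427347573 [[391.43124082   0.         314.13288304]
 [  0.         391.43124082 201.37065914]
 [  0.           0.           1.        ]]
side [[-0.923, 0.251, -0.293, 0.009], [-0.385, -0.639, 0.665, 1.203], [-0.021, 0.727, 0.686, 1.341], [0.0, 0.0, 0.0, 1.0]] -0.06405277827613533 [[483.91246243   0.         317.81363402]
 [  0.         483.91246243 203.36725146]
 [  0.           0.           1.        ]]
0.1 [ 0.2773228  -0.6147843   0.20224636] [-7.67574004e-04  9.77632789e-01  2.10317581e-01 -2.37197898e-04] 1.0011067520751085
```

View pics/t1.png

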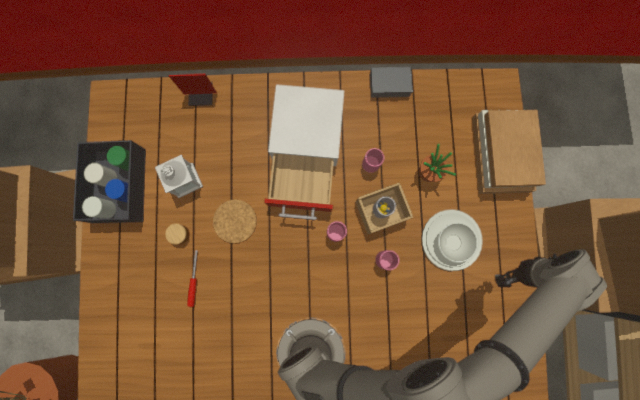

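View pics/s1.png

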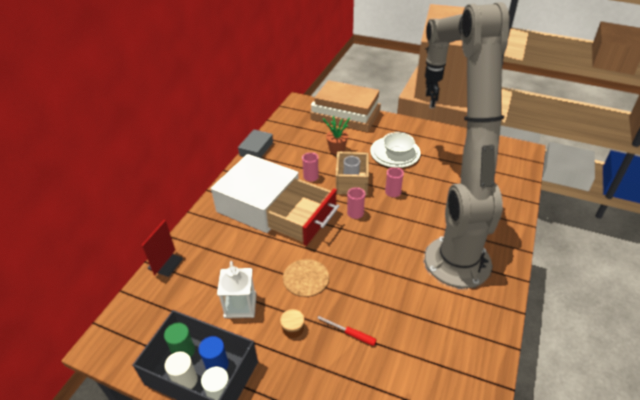

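The pictures show the following (top-view pixels):
- The metal cup with yellow and blue knobs is at (385,208), inside the plywood crate.
- The three pink cups at (374,158), (337,231) and (388,260) are look-alikes standing on the table. The grey one in the crate fits the description.
- The trivet is at (235,221), and the cabinet with its open drawer is at (305,150).

I'll confirm in a crop and measure.

Run:
```python
from h import *
z=np.load('last_top.npz');p,d=z['p'],z['d']
cv2.imwrite('pics/c1.png',cv2.cvtColor(cv2.resize(p[70:270,220:450],None,fx=3.4,fy=3,interpolation=cv2.INTER_CUBIC)[:,:],cv2.COLOR_RGB2BGR))
P=cloud('top',d)
def reg(u0,u1,v0,v1,z0,z1,n):
    Q=P[v0:v1,u0:u1].reshape(-1,3);q=Q[(Q[:,2]>z0)&(Q[:,2]<z1)]
    r=cv2.minAreaRect((q[:,:2]*1000).astype(np.float32))
    (c,rad)=cv2.minEnclosingCircle((q[:,:2]*1000).astype(np.float32))
    print(n,len(q),'rect',np.round(r[0],1),np.round(r[1],1),round(r[2],1),'circ',np.round(c,1),round(rad,1),'medz',np.median(q[:,2]))
reg(370,400,192,225,.103,.13,'cuprim')
reg(352,418,178,240,.085,.13,'crate')
reg(208,262,195,248,.004,.014,'trivet')
reg(262,350,80,165,.115,.14,'cabtop')
reg(262,335,195,212,.105,.12,'front')
reg(275,320,206,225,.07,.10,'handle')
reg(150,205,150,200,.02,.3,'lantern')
reg(155,195,220,250,.02,.1,'jar')
reg(325,350,218,245,.06,.13,'pinkA')
reg(362,386,146,172,.06,.13,'pinkB')
reg(376,402,248,273,.06,.13,'pinkC')
```

```text
cuprim 73 rect [ 497.3 -271.7] [125.9  62.3] 21.6 circ [ 493.3 -261.5] 66.1 medz 0.11061191999503239
crate 518 rect [ 498.2 -270. ] [130.8 153.3] 18.7 circ [ 497.8 -270.3] 98.2 medz 0.09917688640693212
trivet 1406 rect [476.3 267. ] [193.3 194.7] 0.3 circ [479.7 269.1] 130.6 medz 0.007942742865096997
cabtop 4702 rect [804.5  -8.8] [240.8 246.2] 83.0 circ [805.9  -8.9] 171.1 medz 0.12500529971255092
front 338 rect [526.4  25.9] [228.7  45.9] 87.4 circ [515.8  26.3] 114.7 medz 0.11207152921237207
handle 186 rect [490.5  26. ] [135.1  41.3] 83.0 circ [492.2  25.7] 69.8 medz 0.09033432194971414
lantern 1109 rect [631.8 452. ] [102.8 102.6] 24.3 circ [631.3 451.2] 68.2 medz 0.13186737312331576
jar 368 rect [430.9 467.2] [72.7 67.7] 72.1 circ [428.8 467.9] 37.4 medz 0.05417897076621081
pinkA 96 rect [ 421.2 -100.8] [63.6 61.2] 88.7 circ [ 422.  -101.5] 32.9 medz 0.10202940515216241
pinkB 174 rect [ 673.7 -240.5] [60.6 64.2] 60.9 circ [ 673.9 -238.9] 33.7 medz 0.09135081782502963
pinkC 147 rect [ 317.1 -271.7] [65.3 63.3] 87.6 circ [ 318.5 -272.3] 33.4 medz 0.09915905295118077
```

View pics/c1.png

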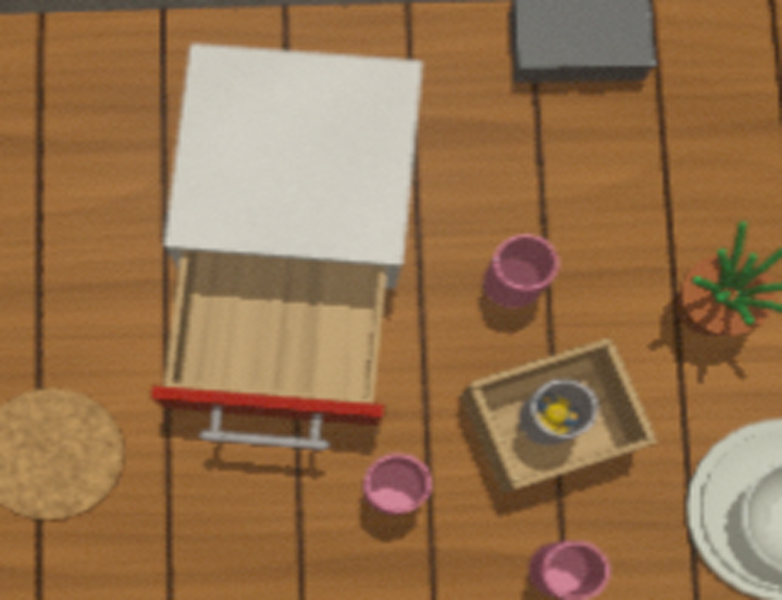

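The crop confirms it: the grey metal cup with knobs is at crop (563,409), i.e. full pixel (385.6,206.3). I'll refine the cup and trivet centres by ray and plane.

```bash
cat >> h.py <<'E'
def rayz(name,u,v,z):
    a=world(name,u,v,.5);b=world(name,u,v,1.);return a+(b-a)*(z-a[2])/(b[2]-a[2])
E
python3 - <<'E'
from h import *
print('cup',rayz('top',385.6,206.3,.113))
z=np.load('last_top.npz');p,d=z['p'],z['d']
hsv=cv2.cvtColor(p,cv2.COLOR_RGB2HSV)
# trivet: extents from crop u 220-..; whole picture colour
for u,v in ((213,221),(256,221),(235,200),(235,243)): print('trivet',rayz('top',u,v,.008).round(3))
P=cloud('top',d)
m=(P[...,2]>.006)&(P[...,2]<.012);m[:, :210]=0;m[:,262:]=0;m[:195]=0;m[248:]=0
n,l,s,c=cv2.connectedComponentsWithStats(m.astype(np.uint8)); i=1+s[1:,4].argmax();q=P[l==i];print(s[i],np.percentile(q[:,:2],[2,50,98],axis=0),rayz('top',*c[i],.008))
E
```

```text
cup [ 0.4993325  -0.26928353  0.113     ]
trivet [0.475 0.345 0.008]
trivet [0.471 0.187 0.008]
trivet [0.55  0.264 0.008]
trivet [0.393 0.264 0.008]
[213 200  44  43 956] [[0.4034133  0.19369597]
 [0.47407162 0.26740745]
 [0.54294755 0.33737522]] [0.47302693 0.26693648 0.008     ]
```

```bash
python3 -m creep '[[1,40,60,20,0,0,-0.05],[1,40,60,20,0,0,-0.05],[1,40,60,10,0,0,0],[1,40,60,0,0,0,0],[1,40,60,0,0,0,0]]' 40; python3 -m creep '[[1,20,45,0,0,0,0],[1,0,0,0,0,0,0]]'
```

```text
t: 0.72
eef_pos: [0.4488, -0.3577, 0.2451]
tool_rot: [0.0, 0.987, 0.161, -0.0]
contact_force: [1.0, -1.0, -1.0]
gripper_width: 1.004
grasp_force: 0.0
t: 0.98
eef_pos: [0.4704, -0.3095, 0.2449]
tool_rot: [-0.001, 0.986, 0.165, 0.0]
contact_force: [0.8, 0.1, -0.0]
gripper_width: 1.0
grasp_force: 0.0
```

```bash
python3 -m creep '[[1,15,20,-30,0,0,0],[1,14,20,-30,0,0,0],[1,0,0,-30,0,0,0],[1,0,0,0,0,0,0]]'; python3 -c "
from h import *
snap('top','t2.png');p=np.load('last_top.npz')['p'];s=snap('side')[0]
a=cv2.resize(p[160:260,335:435],(400,400),interpolation=2);b=cv2.resize(s[100:200,300:400],(400,400),interpolation=2)
cv2.imwrite('pics/c2.png',cv2.cvtColor(np.hstack([a,b]),cv2.COLOR_RGB2BGR))"
```

```text
t: 1.48
eef_pos: [0.4947, -0.2748, 0.1527]
tool_rot: [-0.001, 0.987, 0.161, -0.002]
contact_force: [-0.7, -0.3, 0.6]
gripper_width: 1.001
grasp_force: 0.0
```

View pics/c2.png

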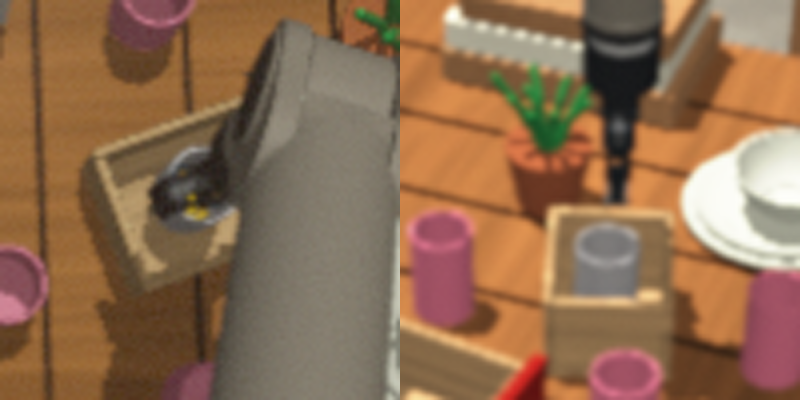

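The top crop shows a finger above the cup rim at about crop (190,190). The side crop puts the rim centre at full pixel (351.8,161), ahead of the fingers. I'll check this with the side ray.

```bash
python3 -c "
from h import *
print(rayz('side',351.8,161,.113)); print(get_obs()['eef_pos'])"
```

```text
[ 0.50189345 -0.26876653  0.113     ]
[ 0.49676655 -0.27584651  0.15565908]
```

```bash
python3 -m creep '[[1,4,6,0,0,0,0],[1,0,0,-25,0,0,0],[1,0,0,-25,0,0,0],[1,0,0,-25,0,0,0],[1,0,0,-23,0,0,0]]'; python3 -m creep '[[1,0,0,0,0,0,0],[-1,0,0,0,0,0,0],[-1,0,0,0,0,0,0],[-1,0,0,0,0,0,0],[-1,0,0,0,0,0,0]]' 40; python3 -m creep '[[-1,0,0,0,0,0,0],[-1,0,0,0,0,0,0],[-1,0,0,0,0,0,0]]'
```

```text
t: 2.2
eef_pos: [0.5022, -0.2688, 0.0576]
tool_rot: [0.001, 0.987, 0.161, 0.001]
contact_force: [0.1, 1.1, -0.4]
gripper_width: 1.003
grasp_force: 0.0
t: 2.82
eef_pos: [0.5026, -0.2693, 0.0588]
tool_rot: [0.001, 0.987, 0.161, 0.001]
contact_force: [0.7, -0.6, 7.3]
gripper_width: 0.744
grasp_force: 44.9
t: 3.2
eef_pos: [0.5026, -0.2693, 0.0588]
tool_rot: [0.001, 0.987, 0.161, 0.001]
contact_force: [-1.0, -0.7, 6.7]
gripper_width: 0.745
grasp_force: 44.9
```

```bash
python3 -m creep '[[-1,0,0,15,0,0,0],[-1,0,0,25,0,0,0],[-1,0,0,35,0,0,0],[-1,0,0,40,0,0,0],[-1,0,0,40,0,0,0]]'; python3 -m creep '[[-1,0,20,0,0,0,0],[-1,0,35,0,0,0,0],[-1,0,45,0,0,0,0],[-1,0,45,0,0,0,0],[-1,0,45,0,0,0,0]]';python3 -m creep '[[-1,-5,45,0,0,0,0],[-1,-5,45,0,0,0,0],[-1,-5,45,0,0,0,0],[-1,-5,45,0,0,0,0],[-1,-5,45,0,0,0,0]]';python3 -m creep '[[-1,-5,45,0,0,0,0],[-1,0,40,0,0,0,0],[-1,0,25,0,0,0,0],[-1,0,10,0,0,0,0],[-1,0,0,0,0,0,0]]'
```

```text
t: 3.82
eef_pos: [0.5003, -0.2681, 0.2138]
tool_rot: [-0.0, 0.987, 0.161, -0.0]
contact_force: [0.4, -0.5, -2.8]
gripper_width: 0.745
grasp_force: 45.5
t: 4.45
eef_pos: [0.4993, -0.076, 0.211]
tool_rot: [-0.0, 0.987, 0.162, -0.001]
contact_force: [0.0, -0.4, -2.4]
gripper_width: 0.741
grasp_force: 45.5
t: 5.08
eef_pos: [0.4738, 0.1481, 0.211]
tool_rot: [0.0, 0.987, 0.162, -0.001]
contact_force: [0.5, 0.3, -2.9]
gripper_width: 0.742
grasp_force: 45.5
t: 5.7
eef_pos: [0.4701, 0.2663, 0.2114]
tool_rot: [0.0, 0.987, 0.162, -0.001]
contact_force: [0.9, -1.0, -3.2]
gripper_width: 0.74
grasp_force: 45.6
```

```bash
python3 -m creep '[[-1,0,0,-40,0,0,0],[-1,0,0,-40,0,0,0],[-1,0,0,-35,0,0,0],[-1,0,0,-20,0,0,0],[-1,0,0,-8,0,0,0]]'; python3 -m creep '[[-1,0,0,-4,0,0,0],[-1,0,0,-2,0,0,0],[-1,0,0,-2,0,0,0],[-1,0,0,0,0,0,0]]'
```

```text
t: 6.32
eef_pos: [0.4706, 0.2642, 0.0678]
tool_rot: [0.001, 0.987, 0.16, -0.001]
contact_force: [-0.7, 1.1, -2.7]
gripper_width: 0.742
grasp_force: 45.4
t: 6.82
eef_pos: [0.4712, 0.2665, 0.0614]
tool_rot: [-0.0, 0.987, 0.161, 0.0]
contact_force: [-0.1, -0.2, -3.6]
gripper_width: 0.744
grasp_force: 45.6
```

```bash
python3 -m creep '[[-1,0,0,-2,0,0,0],[-1,0,0,-1,0,0,0],[-1,0,0,0,0,0,0]]'
```

```text
t: 7.2
eef_pos: [0.4714, 0.2666, 0.0588]
tool_rot: [0.0, 0.987, 0.161, 0.0]
contact_force: [-1.8, -1.7, 6.2]
gripper_width: 0.742
grasp_force: 46.2
```

```bash
python3 -m creep '[[0.9,0,0,0,0,0,0],[1,0,0,0,0,0,0],[1,0,0,0,0,0,0],[1,0,0,20,0,0,0],[1,0,0,45,0,0,0]]'; python3 -m creep '[[1,0,0,55,0,0,0],[1,0,0,50,0,0,0],[1,0,0,10,0,0,0.17],[1,0,0,0,0,0,0.17],[1,0,0,0,0,0,0]]'; python3 -c "
from h import *
print(get_obs()['q'])
p=snap('top')[0];s=snap('side')[0]
a=cv2.resize(p[170:270,185:285],(400,400),interpolation=2);b=cv2.resize(s[200:300,260:360],(400,400),interpolation=2)
cv2.imwrite('pics/c3.png',cv2.cvtColor(np.hstack([a,b]),cv2.COLOR_RGB2BGR))"
```

```text
t: 7.82
eef_pos: [0.4697, 0.2655, 0.1221]
tool_rot: [0.001, 0.987, 0.161, -0.002]
contact_force: [0.5, 0.3, 0.7]
gripper_width: 0.999
grasp_force: 0.0
t: 8.45
eef_pos: [0.4711, 0.2663, 0.2381]
tool_rot: [-0.0, 0.946, 0.325, 0.0]
contact_force: [-0.1, 0.1, -0.4]
gripper_width: 0.998
grasp_force: 0.0
[-0.19540958  0.26729935 -0.51894707  1.80740406  0.14714595  1.10498031
 -1.67404502]
```

View pics/c3.png

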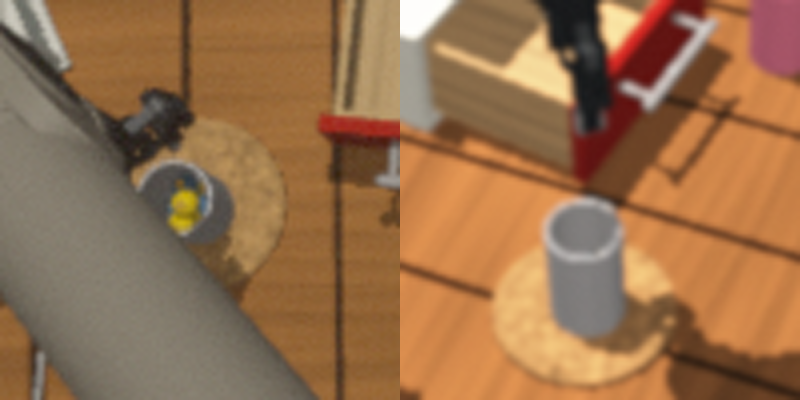

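The cup stands full and upright on the trivet, with its rim at side-crop (583,230), and the gripper is clear above. Next I'll yaw and tilt to a slanted approach from the +y side.

```bash
python3 -c "
from h import *
print(rayz('side',305.75,257.5,.113))"; python3 -m creep '[[1,-8,15,0,0,0,0.168],[1,-8,15,0,0,0,0.168],[1,-8,15,0,0,0,0.168],[1,-8,15,0,0,0,0.168],[1,-5,15,0,0,0,0.168]]'; python3 -m creep '[[1,0,5,0,0,0,0.168],[1,0,0,0,0,0,0.168],[1,0,0,0,0,0,0.168],[1,0,0,0,-0.145,-0.068,0],[1,0,0,0,-0.145,-0.068,0]]'; python3 -m creep '[[1,0,0,0,-0.145,-0.068,0],[1,0,0,0,-0.145,-0.068,0],[1,0,0,0,-0.145,-0.068,0],[1,0,0,0,-0.145,-0.068,0],[1,0,0,0,0,0,0]]';  python3 -c "
from h import *
from scipy.spatial.transform import Rotation as R
o=get_obs();q=o['tool_rot'];M=R.from_quat([*q[1:],q[0]]).as_matrix();print(o['q'],o['eef_pos']);print(M.round(3))"
```

```text
[0.47061619 0.26852721 0.113     ]
t: 9.18
eef_pos: [0.4335, 0.3418, 0.2377]
tool_rot: [-0.0, 0.729, 0.684, -0.0]
contact_force: [-0.4, 0.2, 0.0]
gripper_width: 0.994
grasp_force: 0.0
t: 9.8
eef_pos: [0.4354, 0.3455, 0.2385]
tool_rot: [0.137, 0.533, 0.831, -0.086]
contact_force: [-0.6, 0.7, -0.5]
gripper_width: 0.998
grasp_force: 0.0
t: 10.42
eef_pos: [0.4321, 0.3478, 0.2348]
tool_rot: [0.39, 0.474, 0.749, -0.249]
contact_force: [0.2, 0.5, 0.6]
gripper_width: 0.997
grasp_force: 0.0
[-0.82157077  0.67686071 -0.55360118  1.59757021  0.83354938  1.85679543
 -1.13359239] [0.43209418 0.34775601 0.23480513]
[[-0.246  0.904  0.349]
 [ 0.515  0.427 -0.743]
 [-0.821 -0.003 -0.571]]
```

```bash
python3 -m creep '[[1,1,1,-25,0,0,0],[1,1,0,-35,0,0,0],[1,0,0,-34,0,0,0],[1,0,0,0,0,0,0]]';  python3 -c "
from h import *
from scipy.spatial.transform import Rotation as R
o=get_obs();q=o['tool_rot'];M=R.from_quat([*q[1:],q[0]]).as_matrix();print(o['q'],o['eef_pos']);print(M.round(3)[:,1:])
s=snap('side')[0]; t=snap('top')[0]
b=cv2.resize(s[180:330,230:380],(400,400),interpolation=2);a=cv2.resize(t[160:260,180:280],(400,400),interpolation=2)
cv2.imwrite('pics/c4.png',cv2.cvtColor(np.hstack([a,b]),cv2.COLOR_RGB2BGR))"
```

```text
t: 10.92
eef_pos: [0.4366, 0.3451, 0.1425]
tool_rot: [0.39, 0.477, 0.747, -0.249]
contact_force: [-0.2, 0.6, 0.3]
gripper_width: 0.999
grasp_force: 0.0
[-0.82713038  0.79268467 -0.53198853  1.63441566  0.86438117  1.75510401
 -1.23595599] [0.43662408 0.34512128 0.14246659]
[[ 0.907  0.345]
 [ 0.421 -0.744]
 [-0.001 -0.572]]
```

View pics/c4.png

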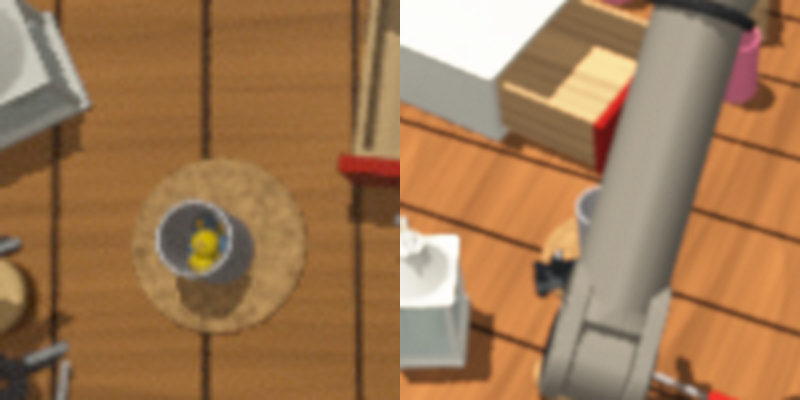

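The top crop shows the cup rim at (196,238), with the finger tips at (60,355) and (10,245) straddling the approach line. The approach is clear, so I'll go in and grip.

```bash
python3 -c "
from h import *
print(rayz('top',229,219.5,.113))"; python3 -m creep '[[1,11,-24,-19,0,0,0],[1,11,-24,-19,0,0,0],[1,11,-23,-19,0,0,0],[1,9,-22,-18,0,0,0],[1,0,0,0,0,0,0]]'
```

```text
[0.46942333 0.2625693  0.113     ]
t: 11.65
eef_pos: [0.4792, 0.2524, 0.0701]
tool_rot: [0.391, 0.478, 0.747, -0.248]
contact_force: [0.3, 1.4, -0.8]
gripper_width: 1.007
grasp_force: 0.0
```

```bash
python3 -m creep '[[0,0,0,-2,0,0,0],[-1,0,0,0,0,0,0],[-1,0,0,0,0,0,0],[-1,0,0,0,0,0,0],[-1,0,0,0,0,0,0]]' 50;python3 -m creep '[[-1,0,0,0,0,0,0],[-1,0,0,10,0,0,0],[-1,0,0,20,0,0,0],[-1,0,0,30,0,0,0],[-1,0,0,0,0,0,0]]'; python3 -c "
from h import *
s=snap('side')[0]; t=snap('top')[0]
b=cv2.resize(s[180:330,230:380],(400,400),interpolation=2);a=cv2.resize(t[160:260,180:280],(400,400),interpolation=2)
cv2.imwrite('pics/c5.png',cv2.cvtColor(np.hstack([a,b]),cv2.COLOR_RGB2BGR))"
```

```text
t: 12.28
eef_pos: [0.478, 0.2566, 0.0685]
tool_rot: [0.391, 0.476, 0.748, -0.246]
contact_force: [-1.6, 2.7, 5.4]
gripper_width: 0.652
grasp_force: 49.0
t: 12.9
eef_pos: [0.4787, 0.2557, 0.1296]
tool_rot: [0.39, 0.477, 0.748, -0.245]
contact_force: [0.2, 0.7, -3.4]
gripper_width: 0.637
grasp_force: 50.3
```

View pics/c5.png

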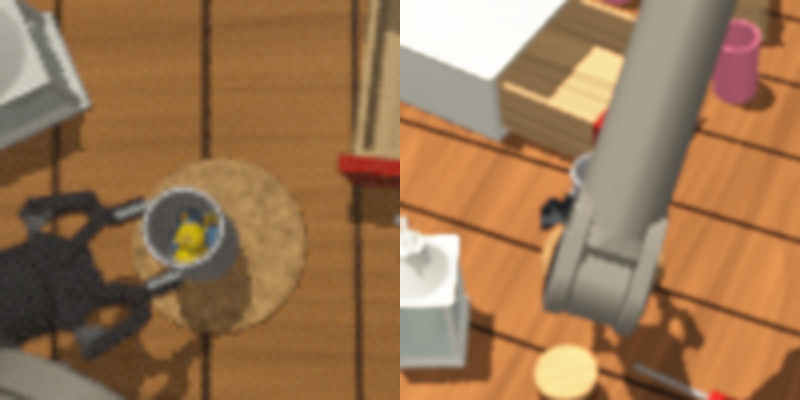

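The grip width is only 0.64, so the pads hold the near side of the cup: the finger ends are at top-crop (148,205) and (185,275). I'll set the cup down and regrip deeper.

```bash
python3 -c "
from h import *
print(rayz('top',226,217,.174))"; python3 -m creep '[[-1,0,0,-25,0,0,0],[-1,0,0,-23,0,0,0],[-1,0,0,-9,0,0,0],[-1,0,0,-2,0,0,0],[-1,0,0,0,0,0,0]]'
```

```text
[0.47217066 0.25881308 0.174     ]
t: 13.62
eef_pos: [0.4777, 0.2543, 0.0689]
tool_rot: [0.391, 0.476, 0.748, -0.249]
contact_force: [-2.5, 0.2, 5.0]
gripper_width: 0.643
grasp_force: 50.9
```

```bash
python3 -m creep '[[0,0,0,0,0,0,0],[1,0,0,0,0,0,0],[1,0,0,0,0,0,0],[1,0,0,0,0,0,0]]'; python3 -c "
from h import *
t,d=snap('top')
a=cv2.resize(t[180:260,190:270],(600,600),interpolation=2)
cv2.imwrite('pics/c6.png',cv2.cvtColor(a,cv2.COLOR_RGB2BGR))"
```

```text
t: 14.12
eef_pos: [0.4782, 0.2544, 0.068]
tool_rot: [0.39, 0.476, 0.748, -0.248]
contact_force: [0.5, -0.1, -0.1]
gripper_width: 1.003
grasp_force: 0.0
```

View pics/c6.png

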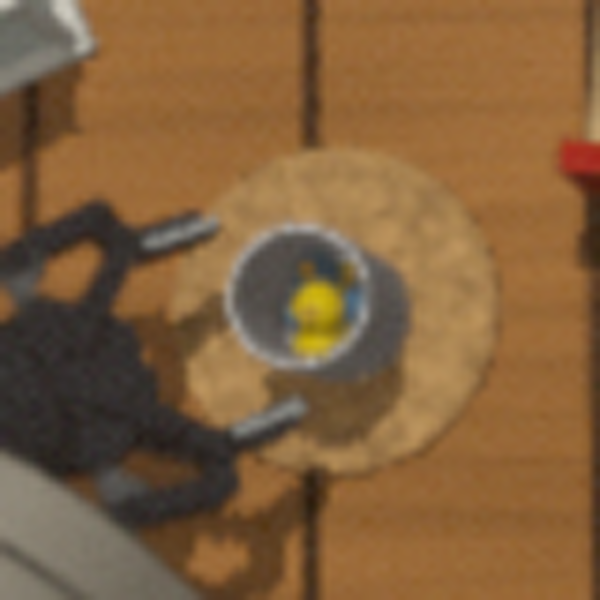

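The rim centre is at crop (299,296), with the open finger tips at (215,228) and (302,405). The tips stop short of the cup's mid-plane.

```bash
python3 -c "
from h import *
c=rayz('top',229.9,219.5,.113);print(c)
for z in(.07,.08):
  a=rayz('top',190+215/7.5,180+228/7.5,z);b=rayz('top',190+302/7.5,180+405/7.5,z);m=(a+b)/2
  d=np.array([.42,-.907,0]);n=np.array([.907,.42,0]);print(m,np.linalg.norm(a-b),'fwd',(c-m)@d,'lat',(c-m)@n)
o=get_obs()['eef_pos'];print((c-o)@d,(c-o)@n)
"
```

```text
[0.46934053 0.25949887 0.113     ]
[0.46452431 0.2881909  0.07      ] 0.09329202703052807 fwd 0.028046488932308513 lat -0.007682336126457471
[0.46366696 0.28585511 0.08      ] 0.09260586011016257 fwd 0.026288007615480613 lat -0.005923693326296722
-0.008438989371923881 -0.005869136512432418
```

```bash
python3 -c "
from h import *
from scipy.spatial.transform import Rotation as R
o=get_obs();q=o['tool_rot'];M=R.from_quat([*q[1:],q[0]]).as_matrix()
z=np.load('last_top.npz');P=cloud('top',z['d'])
Q=((P-o['eef_pos'])@M)*1000
hsv=cv2.cvtColor(z['p'],cv2.COLOR_RGB2HSV)
sel=(P[...,2]>.05)&(abs(Q[...,0])<60)&(abs(Q[...,1])<65)&(Q[...,2]>-130)&(Q[...,2]<20)
sel[:,:]&=True
for v in range(204,252,2):
  for u in range(190,246,3):
    if sel[v,u]: print((u,v),Q[v,u].round().astype(int).tolist(),int(P[v,u,2]*1000),end=' ')
  print()
"
```

```text
(214, 208) [-5, 56, -55] 104 
(199, 210) [-12, 65, -110] 141 (202, 210) [-11, 62, -100] 134 (205, 210) [-10, 58, -90] 128 (208, 210) [-8, 56, -79] 120 (211, 210) [-8, 52, -70] 114 (214, 210) [-6, 49, -59] 106 (217, 210) [-11, 45, -51] 106 (229, 210) [-38, 25, -23] 112 (232, 210) [-45, 20, -17] 114 
(196, 212) [-9, 62, -121] 144 (199, 212) [6, 63, -106] 123 (202, 212) [8, 60, -95] 116 (205, 212) [-13, 51, -94] 132 (208, 212) [-17, 47, -86] 131 (211, 212) [-10, 45, -73] 118 (214, 212) [-5, 43, -61] 107 (217, 212) [6, 42, -46] 89 (226, 212) [-23, 25, -30] 104 (229, 212) [-8, 25, -12] 81 (232, 212) [8, 25, 6] 57 (235, 212) [-44, 10, -10] 109 
(196, 214) [9, 60, -117] 127 (205, 214) [-12, 45, -97] 133 (211, 214) [10, 43, -68] 98 (223, 214) [-18, 23, -41] 106 (226, 214) [9, 25, -17] 70 (232, 214) [13, 19, 6] 53 (238, 214) [-44, 0, -3] 105 
(202, 216) [4, 46, -103] 123 (205, 216) [-11, 39, -100] 134 (223, 216) [-2, 20, -36] 90 (226, 216) [27, 22, -12] 52 (229, 216) [22, 18, -4] 51 (238, 216) [-48, -7, -8] 111 
(202, 218) [-18, 34, -115] 148 (205, 218) [-14, 32, -103] 138 (220, 218) [-17, 14
[... 1709 characters left out ...]
36) [-16, -33, -112] 145 (214, 236) [-16, -36, -102] 139 (223, 236) [-11, -46, -71] 117 (226, 236) [-7, -50, -60] 108 (229, 236) [-7, -53, -50] 101 
(208, 238) [13, -30, -112] 121 (211, 238) [-2, -37, -109] 131 (214, 238) [-15, -42, -105] 140 (217, 238) [-10, -45, -93] 129 (220, 238) [-11, -49, -84] 125 (223, 238) [1, -51, -69] 106 (226, 238) [-3, -55, -61] 105 
(208, 240) [14, -37, -115] 122 (211, 240) [6, -42, -109] 125 (214, 240) [9, -45, -98] 116 (217, 240) [-7, -51, -95] 128 (220, 240) [-11, -55, -87] 126 (223, 240) [4, -57, -71] 104 
(217, 242) [-4, -57, -97] 126 (220, 242) [-8, -61, -89] 125 
(208, 244) [1, -51, -126] 138 (217, 244) [-9, -64, -102] 133 
(211, 246) [-11, -63, -124] 148
```

```bash
python3 -m creep '[[1,-3,-4,-1,0,0,0],[1,5,-10,-3,0,0,0],[1,5,-10,-3,0,0,0],[1,0,-5,-1,0,0,0],[1,0,0,0,0,0,0]]'; python3 -m creep '[[0,0,0,0,0,0,0],[-1,0,0,0,0,0,0],[-1,0,0,0,0,0,0],[-1,0,0,0,0,0,0],[-1,0,0,0,0,0,0]]' 50
```

```text
t: 14.8
eef_pos: [0.4851, 0.2247, 0.0601]
tool_rot: [0.39, 0.476, 0.748, -0.248]
contact_force: [0.2, -0.6, -1.0]
gripper_width: 1.001
grasp_force: 0.0
t: 15.42
eef_pos: [0.4852, 0.2261, 0.0606]
tool_rot: [0.391, 0.476, 0.748, -0.247]
contact_force: [-0.5, 2.2, 5.4]
gripper_width: 0.764
grasp_force: 55.3
```

The width is now 0.764, which is the full diameter. Next: lift, then carry with yaw to above the drawer.

```bash
python3 -m creep '[[-1,0,0,10,0,0,0],[-1,0,0,25,0,0,0],[-1,0,0,35,0,0,0],[-1,0,0,40,0,0,0],[-1,0,0,40,0,0,0]]';  python3 -m creep '[[-1,10,-10,20,0,0,-0.05],[-1,20,-20,0,0,0,-0.1],[-1,25,-25,0,0,0,-0.1],[-1,25,-25,0,0,0,-0.1],[-1,20,-25,0,0,0,-0.1]]'; python3 -m creep '[[-1,20,-20,0,0,0,-0.05],[-1,12,-14,0,0,0,0],[-1,0,0,0,0,0,0]]'; python3 -c "
from h import *
from scipy.spatial.transform import Rotation as R
o=get_obs();q=o['tool_rot'];M=R.from_quat([*q[1:],q[0]]).as_matrix();print(o['q'],o['eef_pos']);print(M.round(3)[:,1:])
s=snap('side')[0]; t=snap('top')[0]
b=cv2.resize(s[150:290,210:350],(400,400),interpolation=2);a=cv2.resize(t[110:230,230:350],(400,400),interpolation=2)
cv2.imwrite('pics/c7.png',cv2.cvtColor(np.hstack([a,b]),cv2.COLOR_RGB2BGR))"
```

```text
t: 16.05
eef_pos: [0.4846, 0.225, 0.2109]
tool_rot: [0.39, 0.476, 0.748, -0.248]
contact_force: [1.2, 0.6, -2.4]
gripper_width: 0.764
grasp_force: 55.8
t: 16.68
eef_pos: [0.5863, 0.118, 0.229]
tool_rot: [0.324, 0.633, 0.621, -0.33]
contact_force: [0.5, 0.5, -2.8]
gripper_width: 0.767
grasp_force: 55.9
t: 17.05
eef_pos: [0.6171, 0.0845, 0.2295]
tool_rot: [0.317, 0.647, 0.606, -0.337]
contact_force: [-0.5, 0.3, -3.4]
gripper_width: 0.766
grasp_force: 55.9
[-0.40856747  0.72034158 -0.32993751  1.46342025  0.83275264  1.78976331
 -0.97845804] [0.61714046 0.0845075  0.22951   ]
[[ 0.998 -0.053]
 [-0.065 -0.819]
 [ 0.001 -0.572]]
```

View pics/c7.png

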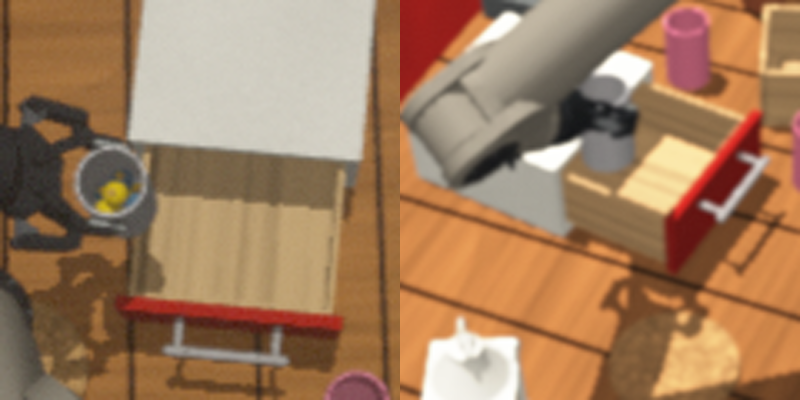

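The cup is upright and full at top-crop (110,180), just left of the open drawer, with the drawer interior at (240,230). Tilting now.

```bash
python3 -m creep '[[-1,0,0,-8,0.15,-0.01,0],[-1,0,0,-8,0.15,-0.01,0],[-1,0,0,-8,0.15,-0.01,0],[-1,0,0,-8,0.15,-0.01,0],[-1,0,0,-8,0.15,-0.01,0]]'; python3 -m creep '[[-1,0,0,-6,0.1,-0.007,0],[-1,0,0,-6,0.1,-0.007,0],[-1,0,0,-6,0.1,-0.007,0],[-1,0,0,-6,0.1,-0.007,0],[-1,0,0,-6,0.1,-0.007,0]]';python3 -m creep '[[-1,0,0,-3,0.1,-0.007,0],[-1,0,0,-3,0.1,-0.007,0],[-1,0,0,-2,0.1,-0.007,0],[-1,0,0,-2,0.1,-0.007,0],[-1,0,0,0,0.1,-0.007,0]]'; python3 -c "
from h import *
from scipy.spatial.transform import Rotation as R
o=get_obs();q=o['tool_rot'];M=R.from_quat([*q[1:],q[0]]).as_matrix();print(o['q'],o['eef_pos']);print(M.round(3)[:,1:])"
```

```text
t: 17.77
eef_pos: [0.616, 0.0888, 0.1908]
tool_rot: [0.072, 0.724, 0.682, -0.073]
contact_force: [-0.1, -0.0, -4.1]
gripper_width: 0.768
grasp_force: 56.0
t: 18.4
eef_pos: [0.6155, 0.0882, 0.1604]
tool_rot: [-0.098, 0.721, 0.678, 0.109]
contact_force: [0.0, 0.2, -3.6]
gripper_width: 0.763
grasp_force: 56.7
t: 19.02
eef_pos: [0.6158, 0.0878, 0.1503]
tool_rot: [-0.262, 0.672, 0.631, 0.285]
contact_force: [0.1, 0.8, -3.2]
gripper_width: 0.768
grasp_force: 56.8
[ 0.83025447  0.78190365 -0.95519072  1.76763015 -0.24359157  0.84671856
  0.14826626] [0.6157515  0.08778995 0.15030665]
[[ 0.998  0.052]
 [-0.066  0.712]
 [ 0.007 -0.7  ]]
```

```bash
python3 -m creep '[[-1,0,0,0,0.1,-0.007,0],[-1,0,0,0,0.1,-0.007,0],[-1,0,0,0,0.1,-0.007,0],[-1,0,0,2,0.1,-0.007,0],[-1,0,0,2,0.1,-0.007,0]]'; python3 -m creep '[[-1,0,0,0,0,0,0],[-1,0,0,0,0,0,0],[-1,0,0,0,0,0,0],[-1,0,0,0,0,0,0]]';  python3 -c "
from h import *
s=snap('side')[0]; t=snap('top')[0]
print(get_obs()['q'])
b=cv2.resize(s[150:290,210:350],(400,400),interpolation=2);a=cv2.resize(t[110:230,230:350],(400,400),interpolation=2)
cv2.imwrite('pics/c8.png',cv2.cvtColor(np.hstack([a,b]),cv2.COLOR_RGB2BGR))"
```

```text
t: 19.65
eef_pos: [0.6166, 0.0875, 0.1547]
tool_rot: [-0.41, 0.582, 0.545, 0.444]
contact_force: [0.5, -0.0, -1.9]
gripper_width: 0.764
grasp_force: 56.9
t: 20.15
eef_pos: [0.6171, 0.0869, 0.155]
tool_rot: [-0.408, 0.583, 0.545, 0.443]
contact_force: [-0.6, -0.0, -2.1]
gripper_width: 0.768
grasp_force: 56.8
[ 1.02018661  1.16492532 -1.10010837  1.72430738 -0.39020166  0.93137737
  0.41830893]
```

View pics/c8.png

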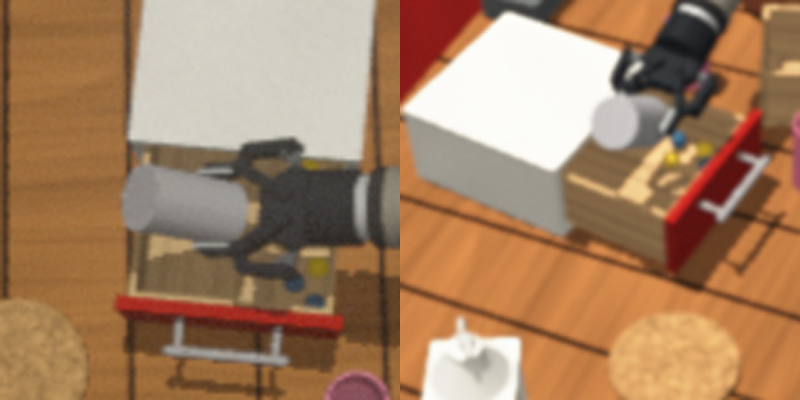

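Top-crop shows blue and yellow knobs in the drawer near (310,280), and the wrist load fell by about 1.3 N, so the cup is empty. I'll turn the cup back upright and return to the trivet.

```bash
python3 -m creep '[[-1,0,0,0,0.1,-0.007,0],[-1,0,0,0,0,0,0],[-1,0,0,0,0,0,0],[-1,0,0,5,-0.1,0.007,0],[-1,0,0,15,0,0,0]]'; python3 -m creep '[[-1,0,0,15,-0.15,0.01,0],[-1,0,0,15,-0.15,0.01,0],[-1,0,0,15,-0.15,0.01,0],[-1,0,0,5,-0.15,0.01,0],[-1,0,0,5,-0.15,0.01,0]]'; python3 -m creep '[[-1,0,0,0,-0.15,0.01,0],[-1,0,0,0,-0.15,0.01,0],[-1,0,0,0,-0.15,0.01,0],[-1,0,0,0,-0.15,0.01,0],[-1,0,0,0,-0.15,0.01,0]]'; python3 -m creep '[[-1,0,0,0,-0.15,0.01,0],[-1,0,0,0,-0.15,0.01,0],[-1,0,0,0,-0.15,0.01,0],[-1,0,0,0,-0.15,0.01,0],[-1,0,0,0,-0.15,0.01,0]]'; python3 -c "
from h import *
from scipy.spatial.transform import Rotation as R
o=get_obs();q=o['tool_rot'];M=R.from_quat([*q[1:],q[0]]);print(o['q'],o['eef_pos']);print(M.as_matrix().round(3)[:,1:])
T=R.from_quat([.476,.748,-.248,.39]); print((T*M.inv()).as_rotvec())"
```

```text
t: 20.88
eef_pos: [0.6172, 0.0879, 0.1773]
tool_rot: [-0.408, 0.582, 0.546, 0.443]
contact_force: [0.6, 0.7, 0.1]
gripper_width: 0.766
grasp_force: 56.9
t: 21.5
eef_pos: [0.6165, 0.0869, 0.2308]
tool_rot: [-0.178, 0.703, 0.659, 0.197]
contact_force: [0.5, -0.6, -2.6]
gripper_width: 0.761
grasp_force: 56.8
t: 22.12
eef_pos: [0.6163, 0.0876, 0.2305]
tool_rot: [0.076, 0.724, 0.681, -0.075]
contact_force: [0.1, 0.2, -2.1]
gripper_width: 0.763
grasp_force: 56.7
t: 22.75
eef_pos: [0.6162, 0.0882, 0.2295]
tool_rot: [0.318, 0.644, 0.609, -0.336]
contact_force: [-0.5, -0.6, -1.5]
gripper_width: 0.764
grasp_force: 56.8
[-0.36492569  0.73222793 -0.41203376  1.46154606  0.86859909  1.82192014
 -1.00225375] [0.61621578 0.08823839 0.22946867]
[[ 0.998 -0.046]
 [-0.056 -0.82 ]
 [ 0.001 -0.571]]
[0.00182103 0.0006407  0.49395116]
```

```bash
python3 -m creep '[[-1,-20,20,0,0,0,0.09],[-1,-30,32,0,0,0,0.1],[-1,-30,32,0,0,0,0.1],[-1,-30,32,0,0,0,0.1],[-1,-21,22,0,0,0,0.1]]'; python3 -m creep '[[-1,0,0,-35,0,0,0],[-1,0,0,-45,0,0,0],[-1,0,0,-40,0,0,0],[-1,0,0,-30,0,0,0],[-1,0,0,-10,0,0,0]]';python3 -m creep '[[-1,0,0,-5,0,0,0],[-1,0,0,0,0,0,0]]'
```

```text
t: 23.38
eef_pos: [0.4834, 0.227, 0.2291]
tool_rot: [0.389, 0.476, 0.749, -0.247]
contact_force: [0.2, 0.7, -1.7]
gripper_width: 0.766
grasp_force: 56.8
t: 24.0
eef_pos: [0.4848, 0.2243, 0.0678]
tool_rot: [0.389, 0.478, 0.747, -0.25]
contact_force: [-0.7, 0.4, -1.4]
gripper_width: 0.768
grasp_force: 56.8
t: 24.25
eef_pos: [0.4862, 0.2249, 0.0649]
tool_rot: [0.389, 0.479, 0.747, -0.248]
contact_force: [-0.3, 0.3, -1.1]
gripper_width: 0.763
grasp_force: 56.8
```

```bash
python3 -m creep '[[-1,0,0,-2,0,0,0],[-1,0,0,-1,0,0,0],[-1,0,0,0,0,0,0]]'; python3 -m creep '[[-1,0,0,-1,0,0,0],[-1,0,0,-1,0,0,0],[-1,0,0,0,0,0,0]]'
```

```text
t: 24.62
eef_pos: [0.4862, 0.2245, 0.0613]
tool_rot: [0.39, 0.478, 0.747, -0.248]
contact_force: [-0.6, -0.6, -1.7]
gripper_width: 0.765
grasp_force: 56.8
t: 25.0
eef_pos: [0.4862, 0.2245, 0.0606]
tool_rot: [0.391, 0.478, 0.746, -0.249]
contact_force: [-0.7, 1.0, 7.0]
gripper_width: 0.765
grasp_force: 57.3
```

```bash
python3 -m creep '[[0.9,0,0,0,0,0,0],[1,0,0,0,0,0,0],[1,0,0,0,0,0,0],[1,-4,8,6,0,0,0],[1,-8,17,13,0,0,0]]'; python3 -m creep '[[1,-13,28,21,0,0,0],[1,-17,37,28,0,0,0],[1,0,0,50,0,0,0],[1,0,0,50,0,0,0],[1,0,0,0,0,0,0]]'; python3 -c "
from h import *
t,d=snap('top');P=cloud('top',d);hsv=cv2.cvtColor(t,cv2.COLOR_RGB2HSV)
m=(P[...,2]>.09)&(P[...,2]<.125)&(abs(P[...,0]-.47)<.06)&(abs(P[...,1]-.262)<.06)
v,u=np.nonzero(m);print('rim',len(u),rayz('top',(u.min()+u.max())/2,(v.min()+v.max())/2,.113),P[m].mean(0))
R0=(slice(135,212),slice(262,345))
for n,lo,hi in(('Y',(22,130,90),(33,255,255)),('B',(98,90,30),(125,255,255))):
  k=cv2.inRange(hsv,lo,hi);K=np.zeros_like(k);K[R0]=k[R0]
  for nm,I in(('drawer',K),('all',k)):
    c=cv2.connectedComponentsWithStats(I);print(n,nm,[(s[4],np.round(x).tolist(),P[int(x[1]),int(x[0])].round(3).tolist()) for s,x in zip(c[2][1:],c[3][1:]) if s[4]>4])
print(get_obs()['eef_pos'])"
```

```text
t: 25.62
eef_pos: [0.4737, 0.2496, 0.0786]
tool_rot: [0.389, 0.478, 0.747, -0.249]
contact_force: [0.3, 1.2, -0.5]
gripper_width: 0.999
grasp_force: 0.0
t: 26.25
eef_pos: [0.4435, 0.3177, 0.2314]
tool_rot: [0.389, 0.48, 0.747, -0.244]
contact_force: [-0.4, 0.1, -0.4]
gripper_width: 0.999
grasp_force: 0.0
rim 111 [0.4692393  0.25574706 0.113     ] [0.47034431 0.25775746 0.10648174]
Y drawer [(np.int32(27), [322.0, 160.0], [0.687, -0.057, 0.042]), (np.int32(33), [315.0, 181.0], [0.609, -0.033, 0.049]), (np.int32(33), [325.0, 190.0], [0.576, -0.067, 0.046])]
Y all [(np.int32(6), [446.0, 154.0], [0.703, -0.528, 0.003]), (np.int32(27), [322.0, 160.0], [0.687, -0.057, 0.042]), (np.int32(33), [315.0, 181.0], [0.609, -0.033, 0.049]), (np.int32(33), [325.0, 190.0], [0.576, -0.067, 0.046])]
B drawer [(np.int32(8), [318.0, 194.0], [0.56, -0.038, 0.038])]
B all [(np.int32(409), [117.0, 190.0], [0.587, 0.664, 0.107]), (np.int32(8), [318.0, 194.0], [0.56, -0.038, 0.038])]
[0.44336979 0.31659811 0.22927547]
```

```bash
python3 -c "
from h import *
z=np.load('last_top.npz');t,d=z['p'],z['d'];P=cloud('top',d);hsv=cv2.cvtColor(t,cv2.COLOR_RGB2HSV)
k=cv2.inRange(hsv,(90,40,20),(130,255,255));K=np.zeros_like(k);K[130:212,255:345]=255;k&=K
c=cv2.connectedComponentsWithStats(k);print([(s[4],np.round(x).tolist(),P[int(x[1]),int(x[0])].round(3).tolist()) for s,x in zip(c[2][1:],c[3][1:]) if s[4]>2])
H=(P[140:206,262:345,2]*1000).round().astype(int)
print('rows v140.. cols u262.. heights');print('\n'.join(' '.join('%3d'%x for x in r[30::2]) for r in H[10::2]))
# cup inside
m=np.hypot(P[...,0]-.4695,P[...,1]-.257)<.026;print('cup inside z', np.percentile(P[m][:,2],[0,25,50,75,100]).round(3))
v,u=np.nonzero(m&(P[...,2]<.09));print(hsv[v,u][:, :].mean(0),len(u),np.sum(hsv[v,u][:,1]>120))
s,ds=snap('side');hs=cv2.cvtColor(s,cv2.COLOR_RGB2HSV);Ps=cloud('side',ds)
for n,lo,hi in(('Y',(22,130,90),(33,255,255)),('B',(98,100,30),(125,255,255))):
  c=cv2.connectedComponentsWithStats(cv2.inRange(hs,lo,hi));print(n,[(s_[4],np.round(x).tolist(),Ps[int(x[1]),int(x[0])].round(3).tolist()) for s_,x in zip(c[2][1:],c[3][1:]) if s_[4]>4])
"
```

```text
[(np.int32(17), [326.0, 179.0], [0.616, -0.069, 0.042]), (np.int32(19), [318.0, 194.0], [0.56, -0.038, 0.038]), (np.int32(12), [324.0, 200.0], [0.536, -0.063, 0.043])]
rows v140.. cols u262.. heights
127 123 125 123 126 129 121 125 126 123 127 124 124 123 121 127 125 126 121 129 125 127 124 125   4  -1   1
127 127 127 124 126 124 127 127 125 125 122 120 120 127 130 122 125 121 126 123 127 122 122 125   0   5   3
121 125 124 126 124 131 125 121 124 125 126 122 128 126 126 121 123 126 122 124 130 127 125 122  -1  -1  -6
 19  19  23  24  21  19  21  18  24 113 121 118 125 127 124 125 127 125 129 121 123 127 127 125   1  -1  -6
 19  21  23  25  20  21  23  21  20  23  23  25  23  21  40  45  47  21  31  26 113 115 121 126  -5   2   2
 24  19  17  21  28  20  29  24  18  20  20  22  28  23  42  46  42  23  24  25 109  67  91   0   1   2   3
 18  22  23  21  20  17  22  24  27  24  20  22  24  21  37  42  27  22  16 1430 100  57  61   6  -3   1  -1
 24  25  27  22  22  21  21  25  15  15  26  24  24  29  21  21  23  23  24  24  99  23  29   0   4   0   4
 24  24  23  28  25  21  20  27  22
[... 1976 characters left out ...]
 40  44 101  -2  -5  -1   5  -4   1  -1  -2
112 113 114 108 115 114 112 114 111 114 115 109 111 118 110 112 117 116 113  -2   3  -6   1  -2  -5   6  -3
cup inside z [0.005 0.012 0.013 0.015 0.019]
[ 14.67777778  16.28888889 135.87777778] 90 0
Y [(np.int32(6), [331.0, 125.0], [0.737, -0.634, -0.001]), (np.int32(42), [289.0, 194.0], [0.701, -0.071, 0.039]), (np.int32(16), [315.0, 201.0], [0.586, -0.068, 0.042]), (np.int32(24), [304.0, 205.0], [0.611, -0.028, 0.047])]
B [(np.int32(521), [612.0, 168.0], [-0.723, -1.468, -0.468]), (np.int32(777), [630.0, 182.0], [-0.816, -1.367, -0.459]), (np.int32(6), [307.0, 198.0], [0.616, -0.069, 0.042]), (np.int32(778), [213.0, 352.0], [0.582, 0.68, 0.105])]
```

The cup is empty: the depth inside its rim is a uniform 13 mm. Three blue and three yellow knobs are visible in the drawer. The side view has a double-size yellow blob at (289,194), half under the cabinet, which fits the fourth yellow. None are outside. Now I'll straighten the tool and close the drawer.

```bash
python3 -m creep '[[-1,0,0,10,0.145,0.068,0],[-1,0,-10,0,0.145,0.068,0],[-1,0,-20,0,0.145,0.068,0],[-1,0,-30,0,0.145,0.068,0],[-1,0,-30,0,0.145,0.068,0]]' 40; python3 -m creep '[[-1,0,-30,0,0.145,0.068,0],[-1,0,-30,0,0,0,0.168],[-1,0,-30,0,0,0,0.168],[-1,0,-30,0,0,0,0.168],[-1,-4,-30,0,0,0,0.168]]'; python3 -m creep '[[-1,-4,-30,0,0,0,0.168],[-1,0,-7,0,0,0,0.168],[-1,0,0,0,0,0,0]]'; python3 -c "
from h import *
from scipy.spatial.transform import Rotation as R
o=get_obs();q=o['tool_rot'];M=R.from_quat([*q[1:],q[0]]);print(o['q'],o['eef_pos']);print(M.as_matrix().round(3))
t,d=snap('top');P=cloud('top',d)
v,u=np.mgrid[:400,:640]
m=(v>206)&(v<222)&(u>275)&(u<322)&(P[...,2]>.07)&(P[...,2]<.1);Q=P[m]-[.797,-.008,0];xa=np.array([.9925,-.122,0]);ya=np.array([.122,.9925,0])
print('handle local x',np.percentile(Q@xa,[1,25,50,75]),'y',np.percentile(Q@ya,[2,50,98]))"
```

```text
t: 26.98
eef_pos: [0.4436, 0.2241, 0.2366]
tool_rot: [0.064, 0.537, 0.84, -0.043]
contact_force: [1.3, -0.7, 0.3]
gripper_width: -0.002
grasp_force: 0.0
t: 27.6
eef_pos: [0.4393, 0.0737, 0.2361]
tool_rot: [-0.002, 0.228, 0.974, -0.002]
contact_force: [-0.1, 0.2, 0.7]
gripper_width: -0.004
grasp_force: 0.0
t: 27.98
eef_pos: [0.4354, 0.037, 0.2363]
tool_rot: [-0.001, 0.066, 0.998, -0.002]
contact_force: [0.0, 0.5, -0.5]
gripper_width: 0.006
grasp_force: 0.0
[ 0.59835167  0.12091119 -0.87284538  2.00491689  0.10897516  1.06530383
  1.11471692] [0.43536357 0.0370498  0.23627727]
[[-0.991  0.131 -0.003]
 [ 0.132  0.991 -0.004]
 [ 0.003 -0.004 -1.   ]]
handle local x [-0.328263   -0.32194918 -0.3071772  -0.2891076 ] y [-0.0739062  -0.05117717 -0.03041153]
```

```bash
python3 -m creep '[[-1,0,0,-50,0,0,0],[-1,0,0,-50,0,0,0],[-1,0,0,-50,0,0,0],[-1,0,0,-35,0,0,0],[-1,0,0,-11,0,0,0]]'; python3 -m creep '[[-1,10,-1,0,0,0,0],[-1,15,-2,0,0,0,0],[-1,15,-2,0,0,0,0],[-1,15,-2,0,0,0,0],[-1,15,-2,0,0,0,0]]'; python3 -m creep '[[-1,15,-2,0,0,0,0],[-1,15,-2,0,0,0,0],[-1,15,-2,0,0,0,0],[-1,10,-1,0,0,0,0],[-1,10,-1,0,0,0,0]]'
```

```text
t: 28.65
eef_pos: [0.4344, 0.0384, 0.0392]
tool_rot: [-0.002, 0.065, 0.998, -0.002]
contact_force: [0.1, 0.7, 0.7]
gripper_width: 0.0
grasp_force: 0.0
t: 29.28
eef_pos: [0.5075, 0.0282, 0.0415]
tool_rot: [0.0, 0.065, 0.998, -0.002]
contact_force: [-1.9, 0.7, 1.0]
gripper_width: -0.001
grasp_force: 0.7
t: 29.9
eef_pos: [0.5714, 0.02, 0.0409]
tool_rot: [-0.001, 0.065, 0.998, -0.002]
contact_force: [-1.3, -0.5, 1.6]
gripper_width: -0.003
grasp_force: 0.7
```

```bash
python3 -m creep '[[-1,10,-1,0,0,0,0],[-1,8,-1,0,0,0,0],[-1,8,-1,0,0,0,0],[-1,4,0,0,0,0,0],[-1,0,0,0,0,0,0]]'; python3 -m creep '[[-1,3,0,0,0,0,0],[-1,3,0,0,0,0,0],[-1,0,0,0,0,0,0]]'
```

```text
t: 30.52
eef_pos: [0.6017, 0.0178, 0.0413]
tool_rot: [0.0, 0.065, 0.998, -0.002]
contact_force: [-0.6, 0.7, 0.0]
gripper_width: 0.0
grasp_force: 0.0
t: 30.9
eef_pos: [0.6075, 0.0175, 0.0412]
tool_rot: [-0.0, 0.065, 0.998, -0.002]
contact_force: [0.0, -0.8, 0.3]
gripper_width: 0.001
grasp_force: 0.0
```

```bash
python3 -m creep '[[-1,3,0,0,0,0,0],[-1,3,0,0,0,0,0],[-1,0,0,0,0,0,0]]'; python3 -m creep '[[-1,2,0,0,0,0,0],[-1,2,0,0,0,0,0],[-1,0,0,0,0,0,0]]'; python3 -c "
from h import *
t,d=snap('top');P=cloud('top',d);v,u=np.mgrid[:400,:640];hsv=cv2.cvtColor(t,cv2.COLOR_RGB2HSV)
red=((hsv[...,0]<8)|(hsv[...,0]>172))&(hsv[...,1]>150)&(hsv[...,2]>60)&(v>140)&(v<230)&(u>255)&(u<345)
Q=P-[.797,-.008,0];xa=np.array([.9925,-.122,0])
m=red&(P[...,2]>.1);print('red local x',np.percentile(Q[m]@xa,[2,50,98]))
m2=(P[...,2]>.119)&(P[...,2]<.132)&(v>80)&(v<180)&(u>255)&(u<345);print('top local x',np.percentile(Q[m2]@xa,[1,99]))"
```

```text
t: 31.28
eef_pos: [0.6135, 0.0175, 0.0411]
tool_rot: [-0.0, 0.065, 0.998, -0.002]
contact_force: [0.4, 0.5, -0.4]
gripper_width: 0.0
grasp_force: 0.0
t: 31.65
eef_pos: [0.6174, 0.0176, 0.0411]
tool_rot: [-0.0, 0.065, 0.998, -0.002]
contact_force: [-0.1, 0.1, -0.0]
gripper_width: -0.005
grasp_force: 0.0
red local x [-0.13094326 -0.12457377 -0.1178531 ]
top local x [-0.1100769   0.12763296]
```

```bash
python3 -m creep '[[-1,3,0,0,0,0,0],[-1,3,0,0,0,0,0],[-1,0,0,0,0,0,0]]'; python3 -m creep '[[-1,3,0,0,0,0,0],[-1,2,0,0,0,0,0],[-1,0,0,0,0,0,0]]'
```

```text
t: 32.08
eef_pos: [0.6188, 0.0176, 0.0407]
tool_rot: [-0.004, 0.064, 0.998, -0.003]
contact_force: [-14.8, -0.3, 10.9]
gripper_width: 0.005
grasp_force: 7.0
t: 32.45
eef_pos: [0.6186, 0.0176, 0.0402]
tool_rot: [-0.009, 0.064, 0.998, -0.005]
contact_force: [-29.3, -1.3, 21.6]
gripper_width: -0.003
grasp_force: 14.4
```

Hard stop reached, so the drawer is fully shut. Backing off straight, then checking.

```bash
python3 -m creep '[[-1,-11,0,0,0,0,0],[-1,-20,2,0,0,0,0],[-1,-40,5,0,0,0,0],[-1,-40,5,0,0,0,0],[-1,0,0,50,0,0,0]]'; python3 -m creep '[[-1,0,0,50,0,0,0],[-1,0,0,50,0,0,0],[-1,0,0,0,0,0,0]]';  python3 -c "
from h import *
t,d=snap('top');P=cloud('top',d);v,u=np.mgrid[:400,:640];hsv=cv2.cvtColor(t,cv2.COLOR_RGB2HSV)
red=((hsv[...,0]<8)|(hsv[...,0]>172))&(hsv[...,1]>150)&(hsv[...,2]>60)&(v>140)&(v<230)&(u>255)&(u<345)
Q=P-[.797,-.008,0];xa=np.array([.9925,-.122,0])
m=red&(P[...,2]>.1);print('red local x',np.percentile(Q[m]@xa,[2,50,98]))
m=(P[...,2]>.095)&(P[...,2]<.125)&(abs(P[...,0]-.47)<.06)&(abs(P[...,1]-.262)<.06);vv,uu=np.nonzero(m);print('rim',len(uu),P[m].mean(0))
q=np.load('last_side.npz')
def reg(u0,u1,v0,v1,z0,z1,n):
    w=P[v0:v1,u0:u1].reshape(-1,3);w=w[(w[:,2]>z0)&(w[:,2]<z1)];r=cv2.minAreaRect((w[:,:2]*1000).astype(np.float32));print(n,np.round(r[0],1))
reg(150,205,150,200,.02,.3,'lantern');reg(155,195,220,250,.02,.1,'jar')"
```

```text
t: 33.08
eef_pos: [0.5109, 0.029, 0.0883]
tool_rot: [-0.005, 0.063, 0.998, -0.003]
contact_force: [1.3, -0.1, 0.4]
gripper_width: 0.001
grasp_force: 0.0
t: 33.45
eef_pos: [0.5205, 0.0303, 0.1954]
tool_rot: [0.004, 0.065, 0.998, -0.002]
contact_force: [-0.0, 0.3, -0.9]
gripper_width: -0.001
grasp_force: 0.0
red local x [-0.12981689 -0.12334479 -0.11609165]
rim 97 [0.47057844 0.25896085 0.10900284]
lantern [631.5 451.9]
jar [430.7 466.4]
```

Red front flush against the cabinet, cup on the trivet, and the lantern and jar unmoved. Handing in.

```bash
python3 -c "
from station import *
print(hand_in())"
```

```text
the job is handed in; nothing more can be done
None
```

I handed the job in at about 33 s: knobs poured, empty cup upright on the trivet, drawer shut against its stop; I could see only six of the seven knobs separately in the drawer, and I measured only the lantern and jar as unmoved (not the bowl, plant or screwdriver).

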